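Build up the one-cup drip coffee filter on its cup

TASK

Get the one-cup drip coffee filter ready on its cup, building upwards from the saucer in this order: stand the green cup upright in the middle of the white saucer, seat the flanged steel filter chamber on the cup with its boss inside the cup's mouth, lower the press (the disc with the tall stem) into the chamber until it lies flat on the chamber's floor, and last put the lid on so that its skirt goes down over the chamber all round. Let go of each part before you fetch the next, leave the saucer where it stands, and do not disturb the lighter, the teaspoon or the drinks can.

Things in the scene. Friction and masses are not known exactly. Their poses are not given: they have to be found in the camera images.
- saucer_middle (a point): White round china saucer with a thin green rim, 124 mm across and 14 mm high, lying on the worktop. The point is the centre of its flat middle, which is 6 mm above the worktop and about 60 mm across; from there the saucer slopes up to its rim. z points up.
- cup_center (a point): Small cup, green above, white below, loose, upright. Round bowl 64 mm across at the rim, narrowing to a 46 mm foot, 48 mm high, mouth about 55 mm. Its handle, 12 mm wide, reaches 56 mm from the bowl's axis towards the cup's own -y. Point: on the bowl's axis, 24 mm above the foot. z up; closing on the bowl along x, square to the handle, keeps clear of it.
- chamber_center (a point): Filter chamber, steel, loose, upright: open cylinder, 60 mm outside, 55 mm inside, 45 mm high in all. Thin flange, 84 mm across, 5 to 7.5 mm above the underside, with two ears along its x, 56 mm out from the axis. Below it a boss, 44 mm wide, 5 mm deep, enters the cup's mouth; the flange rests on the cup's rim. Floor 9 mm above the underside. Point: on the axis, 22.5 mm above the underside. z up.
- press_center (a point): Press, loose, standing on its disc: perforated steel disc 50 mm across, 3.5 mm thick, stem 8 mm thick, black round knob on top, 15 mm across, from 33 to 48 mm above the underside. Fits the chamber with 2.5 mm to spare all round; seated, its knob stands 12 mm above the chamber's rim. Point: on the axis, 24 mm above the underside. z up.
- lid_center (a point): Steel lid, loose, right way up, 70 mm across, 44 mm high in all: skirt 65 mm inside, 8 mm deep, then a ledge that rests on the chamber's rim, a hollow crown 58 mm across with its top at 27 mm (room for the press's knob), and a black knob 18 mm across from 30 to 44 mm above the skirt's edge. Point: on the axis, 22 mm above the skirt's edge. z up.
- lighter: Red pocket lighter with a metal end, 80 x 26 x 12 mm, lying on the worktop, a bystander. Origin at the centre of its underside; it lies along its own y.
- teaspoon: Steel teaspoon, 133 x 27 x 10 mm, lying on the worktop, a bystander. Origin at the centre of its underside; it lies along its own x.
- can: Drinks can with a pale lemon label, 66 mm across and 168 mm high, upright, a bystander. Origin at the centre of its underside.
Not all that is in view belongs to the job. Leave any purple or red look-alike of the part that bears press_center alone.

How it is judged:
On the way, in this order (a step that is already met when the one before it is completed fails the run):
1. the cup stands upright in the middle of the saucer, released (z of cup_center in the frame of saucer_middle between 0.021 and 0.028 m and horizontal distance between cup_center and saucer_middle below 0.012 m and angle between cup_center's own z axis and vertical below 0.07 rad and contact force between the fingers and cup below 0.2 N), for 0.2 s.
2. the chamber sits level on the cup, its boss in the mouth, released (z of cup_center in the frame of saucer_middle between 0.021 and 0.028 m and horizontal distance between cup_center and saucer_middle below 0.012 m and angle between cup_center's own z axis and vertical below 0.07 rad and z of chamber_center in the frame of cup_center between 0.0385 and 0.0445 m and horizontal distance between chamber_center and cup_center below 0.01 m and angle between chamber_center's own z axis and vertical below 0.08 rad and contact force between the fingers and chamber below 0.2 N), for 0.2 s.
3. the press lies flat on the chamber's floor, released (z of cup_center in the frame of saucer_middle between 0.021 and 0.028 m and horizontal distance between cup_center and saucer_middle below 0.012 m and angle between cup_center's own z axis and vertical below 0.07 rad and z of chamber_center in the frame of cup_center between 0.0385 and 0.0445 m and horizontal distance between chamber_center and cup_center below 0.01 m and angle between chamber_center's own z axis and vertical below 0.08 rad and z of press_center in the frame of chamber_center between 0.0075 and 0.0135 m and horizontal distance between press_center and chamber_center below 0.005 m and angle between press_center's own z axis and vertical below 0.1 rad and contact force between the fingers and press below 0.2 N), for 0.2 s.
4. the lid sits down over the chamber, released (z of cup_center in the frame of saucer_middle between 0.021 and 0.028 m and horizontal distance between cup_center and saucer_middle below 0.012 m and angle between cup_center's own z axis and vertical below 0.07 rad and z of chamber_center in the frame of cup_center between 0.0385 and 0.0445 m and horizontal distance between chamber_center and cup_center below 0.01 m and angle between each of chamber_center, lid_center's own z axis and vertical below 0.08 rad and z of press_center in the frame of chamber_center between 0.0075 and 0.0135 m and horizontal distance between each of press_center, lid_center and chamber_center below 0.005 m and angle between press_center's own z axis and vertical below 0.1 rad and z of lid_center in the frame of chamber_center between 0.0335 and 0.0395 m and contact force between the fingers and lid below 0.2 N), for 0.2 s.
At the end, for the whole second after the job is handed in: Cup upright on the saucer's flat middle (axes within 12 mm), chamber level on the cup's rim (10 mm), press flat on the chamber's floor (5 mm), lid level down over the chamber (5 mm), each height within 3 mm of seated and tilt under 0.07 to 0.1 rad; all released and at rest (all of step 4 and contact force between the fingers and saucer below 0.2 N and contact force between the fingers and cup below 0.2 N and contact force between the fingers and chamber below 0.2 N and contact force between the fingers and press below 0.2 N and linear speed of each of saucer, cup, chamber, press, lid below 0.02 m/s); the robot touches nothing.
It fails at once if the saucer is shifted more than 30 mm (distance of saucer_middle from where it was at the start of the episode above 0.03 m).
It fails at once if the lighter is disturbed (moved more than 20 mm) (distance of lighter from where it was at the start of the episode above 0.02 m).
It fails at once if the teaspoon is disturbed (moved more than 20 mm) (distance of teaspoon from where it was at the start of the episode above 0.02 m).
It fails at once if the can is disturbed (moved more than 20 mm) (distance of can from where it was at the start of the episode above 0.02 m).
It also fails if it takes over 122 s, if anything falls off the work surface, if the arm or the gripper's body presses on something with over 40 N, if the wrist force passes 120 N, or if a joint passes its speed limit or range.

ROBOT

A 7-joint arm with a two-finger parallel gripper is mounted at the origin on a cart in front of the work surface, level with it; the furniture and walls round the work are solid. World frame = base frame: x ahead of the robot, y to its left, z up, the work surface at z = 0. Lengths are in m, angles in rad, forces in N, time in s.
With the tool pointing down it reaches from about 0.425 to 0.925 m from the base axis. Payload 6.8 kg.
Tool frame: the origin (TCP) lies at the very end of the fingers, on their centre line; the grasp point (between the pads) lies 19 mm behind it; z points along the fingers, y is the line along which they close (so a half turn about z gives the same grasp; the last joint's range is limited). The gripper opens to 85 mm and grips with 20 to 120 N. Pads are 22 mm wide; open, the fingers measure 114 mm over their backs; the gripper's body (76 mm by 85 mm) begins 54 mm behind the grasp point. The pads swing forward as they close: fully open they stand 13 mm farther back than shut.
Start: joints at [1.048, 0.477, 0.022, 1.555, -0.011, 1.109, -0.083], TCP at [0.272, -0.618, 0.231] pointing down, gripper open.
Joint ranges: [-2.96, 2.96], [-0.34, 2.1], [-1.41, 1.46], [0.24, 2.44], [-1.37, 4.51], [0.17, 1.92], [-2.96, 2.96]. Speed limits (rad/s): [2.39, 2.39, 3.14, 3.14, 3.14, 3.14, 3.14].

INTERFACE

Orientations are given as a unit quaternion [w, x, y, z].
In Python, from station import get_obs, read_camera, hand_in gives the robot as it stands.
- The arm moves only by the tool arm_command, never from a script. Its argument "commands" is one flat list of numbers, 7 for each row, row after row: the shift along the tool's x, y, z in m, then the turn, a rotation vector about the tool's x, y, z in degrees, then the opening, from 0 (shut) to 1 (fully open). In form: [tx, ty, tz, rx, ry, rz, fingers, tx, ty, tz, rx, ry, rz, fingers, ...]. A call has 1 to 8 rows; each row is the pose to reach, as a shift and turn from the pose commanded when the call began, along the tool's axes at that moment; what a row does not reach only later rows make up. A row lasts 1/10 s, in which the tool goes at most 50 mm and 8.59 degrees, less where a joint would pass 70% of its speed; a pose out of reach is approached as far as the arm can. A call with a gripper value outside its range is refused whole. The fingers move at their own pace and stop on an object; "force" is the grip in N (left out, the last holds). Time passes only in rows, so rows that repeat a pose let the fingers close. It gives the time, the measured TCP pose, the force, the opening and the grip force at its end, in the units of the state.
- get_obs(): the state, without advancing time (a new reading comes with each control period).
- read_camera(name): name is "scene" or "top"; returns a dict with "img" (480x640x3 uint8, red, green, blue), "camera_matrix" (3x3 intrinsics, pixels), "pose" (4x4, takes a point from camera to world coordinates). Camera axes: x right, y down, z forward; pixel columns grow to the right and rows downward; lengths in m; the calibration is good to about 2 mm. A picture is of the moment at which its call begins. There is no depth.
- hand_in(): hands the job in; it is judged then, once.
The state is a dict: "t": time; "q": joint angles; "joint_vel": joint speeds; "joint_torque": joint torques, N m; "eef_pos": TCP position; "tool_rot": TCP orientation; "contact_force": force on the tool from outside, world axes, zero at the start; "torque": the same for the moment, N m; "gripper_width": opening from 0.0 (shut) to 1.0 (fully open); "grasp_force": force on a finger pad.
Only numpy, scipy, OpenCV 4.12 (cv2) and the standard library are available. Lean on these libraries where they do the work, as an engineer would, in place of code of your own. Each camera call takes 0.05 s, during which the arm holds its last target. There are 200 camera calls.

## Working session

There is one attempt and no reset: what is moved stays moved. The work goes in short steps, Python scripts to look and compute and a tool call to move; the robot and the scene stay as the last step left them, time stands still between calls to the robot, and variables do not carry over. Pictures are saved under pics/ and viewed, at most 14 in all, crops included, and the job is handed in when it is done.

Besides the shell and the picture viewer there is one more tool, called after "Emit:" in YAML: its name, and indented under it one key for each argument. arm_command: Moves the arm, as the interface text tells. Its arguments: {"type":"object","properties":{"commands":{"type":"array","items":{"type":"number"}},"force":{"type":"number"}},"required":["commands"]}

```bash
mkdir -p pics; ls; python3 - <<'E'
from station import *
import cv2,numpy as np
for n in ("top","scene"):
    c=read_camera(n); cv2.imwrite(f"pics/{n}0.png",c["img"][:,:,::-1]); print(n,c["camera_matrix"].round(1).tolist(),c["pose"].round(4).tolist())
o=get_obs(); print({k:np.round(v,3).tolist() for k,v in o.items()})
E
```

```text
pics
top [[522.9, 0.0, 319.3], [0.0, 522.9, 248.4], [0.0, 0.0, 1.0]] [[-0.0237, -0.9883, 0.1509, 0.4148], [-0.9996, 0.0258, 0.0119, -0.1012], [-0.0156, -0.1506, -0.9885, 1.3869], [0.0, 0.0, 0.0, 1.0]]
scene [[480.3, 0.0, 318.0], [0.0, 480.3, 248.3], [0.0, 0.0, 1.0]] [[-0.5702, -0.5821, 0.5797, -0.1021], [-0.8214, 0.4143, -0.3919, 0.4013], [-0.012, -0.6997, -0.7144, 0.9331], [0.0, 0.0, 0.0, 1.0]]
{'t': 0.1, 'q': [1.048, 0.478, 0.022, 1.556, -0.011, 1.109, -0.083], 'joint_vel': [-0.002, -0.001, 0.001, -0.005, 0.001, 0.0, 0.001], 'joint_torque': [0.004, -59.776, 1.614, -28.195, 0.013, 0.005, 0.0], 'eef_pos': [0.272, -0.617, 0.23], 'tool_rot': [-0.001, 0.979, 0.206, -0.0], 'contact_force': [0.177, 0.291, -0.564], 'torque': [-0.014, -0.001, 0.02], 'grasp_force': 0.0, 'gripper_width': 1.0}
```

View pics/top0.png

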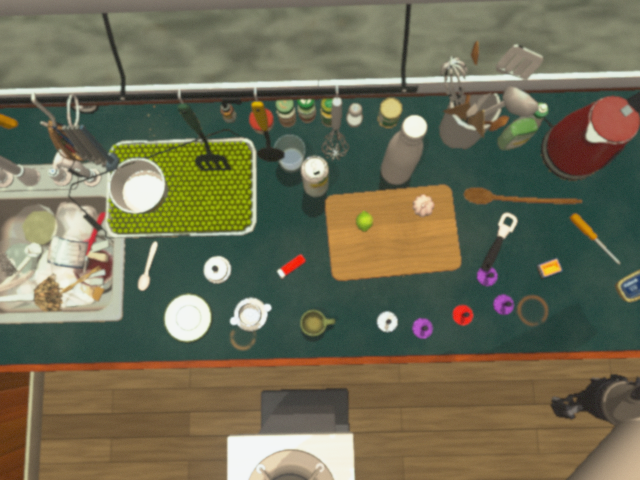

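View pics/scene0.png

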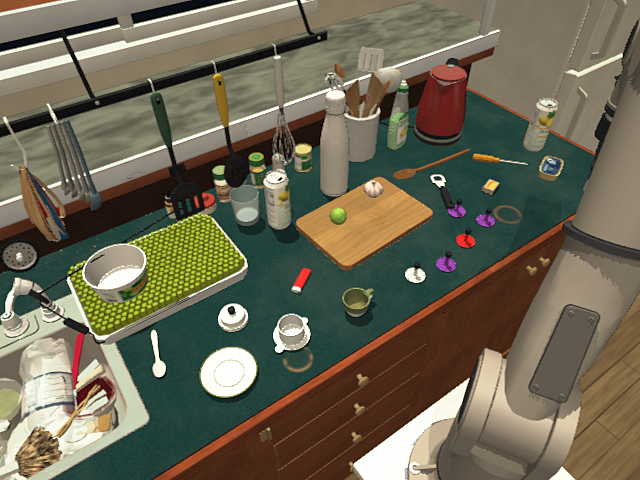

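Top view shows saucer (187,317), lid (217,269), chamber (250,315) with ears, cup (314,323) with its handle pointing right (world −y), lighter (291,266), spoon (148,266) and can (315,176).
Press candidates (top view) are white with black knob (387,321), purple (422,328), red (462,315), purple (487,276) and purple (503,304). The steel disc with black knob at (387,321) fits; I'll confirm it in one crop while measuring.

```bash
cat > h.py <<'E'
from station import *
import cv2,numpy as np
def ray(c,u,v):
    K=c["camera_matrix"];P=c["pose"];d=P[:3,:3]@np.linalg.solve(K,[u,v,1.]);return P[:3,3],d/np.linalg.norm(d)
def plane(c,u,v,z):
    o,d=ray(c,u,v);return o+d*(z-o[2])/d[2]
def proj(c,p):
    P=c["pose"];q=c["camera_matrix"]@(P[:3,:3].T@(np.asarray(p)-P[:3,3]));return q[:2]/q[2]
def blob(c,box,f,tag=None,k=0):
    """largest contour of mask f(hsv) in box -> convex-hull ellipse centre, size, centroid"""
    x0,y0,x1,y1=box;h=cv2.cvtColor(c["img"][y0:y1,x0:x1],cv2.COLOR_RGB2HSV).astype(int)
    m=f(h[...,0],h[...,1],h[...,2]).astype(np.uint8)
    cs,_=cv2.findContours(m,cv2.RETR_EXTERNAL,cv2.CHAIN_APPROX_NONE)
    q=max(cs,key=cv2.contourArea);hl=cv2.convexHull(q)
    e=cv2.fitEllipse(q if len(hl)<5 else hl);M=cv2.moments(hl)
    return np.array(e[0])+[x0,y0],np.array(e[1]),np.array([M["m10"],M["m01"]])/M["m00"]+[x0,y0]
E
python3 - <<'E'
from h import *
t=read_camera("top");s=read_camera("scene")
a=cv2.resize(t["img"][240:360,140:410],None,fx=2.96,fy=2.96,interpolation=cv2.INTER_CUBIC)[:,:799]
b=cv2.resize(s["img"][250:400,190:290+190],None,fx=2.75,fy=1.63)[:240,:799] if 0 else cv2.resize(s["img"][255:345,215:485],None,fx=2.69,fy=2.69,interpolation=cv2.INTER_CUBIC)[:240]
W=max(a.shape[1],b.shape[1]);im=np.zeros((a.shape[0]+b.shape[0],W,3),np.uint8);im[:a.shape[0],:a.shape[1]]=a;im[a.shape[0]:,:b.shape[1]]=b
cv2.imwrite("pics/crop1.png",im[:,:,::-1]);print(im.shape)
br=lambda H,S,V:(S<70)&(V>120)
for n,c,box,z in (("saucer",t,(155,285,218,350),.013),("press",t,(370,305,403,340),.0035),("lid",t,(198,250,235,288),.008),("saucer",s,(195,342,263,402),.013),("press",s,(400,262,430,286),.0035),("lid",s,(213,300,250,335),.01)):
    e,sz,m=blob(c,box,br);print(n,e.round(1),sz.round(1),m.round(1),plane(c,*e,z).round(4))
E
```

```text
(595, 799, 3)
saucer [187.2 317.3] [46.9 48.8] [187.2 317.3] [0.4513 0.2652 0.013 ]
press [386.9 321.3] [21.  21.4] [386.9 321.2] [ 0.4287 -0.2567  0.0035]
lid [216.8 269.2] [27.5 28.5] [216.7 269.2] [0.5766 0.1894 0.008 ]
saucer [228.  371.5] [47.4 57. ] [228.  371.5] [0.4524 0.2653 0.013 ]
press [414.7 274.6] [15.2 20.9] [414.8 274.6] [ 0.431  -0.2568  0.0035]
lid [232.6 317.2] [28.2 30.4] [232.5 317.2] [0.5769 0.1895 0.01  ]
```

View pics/crop1.png

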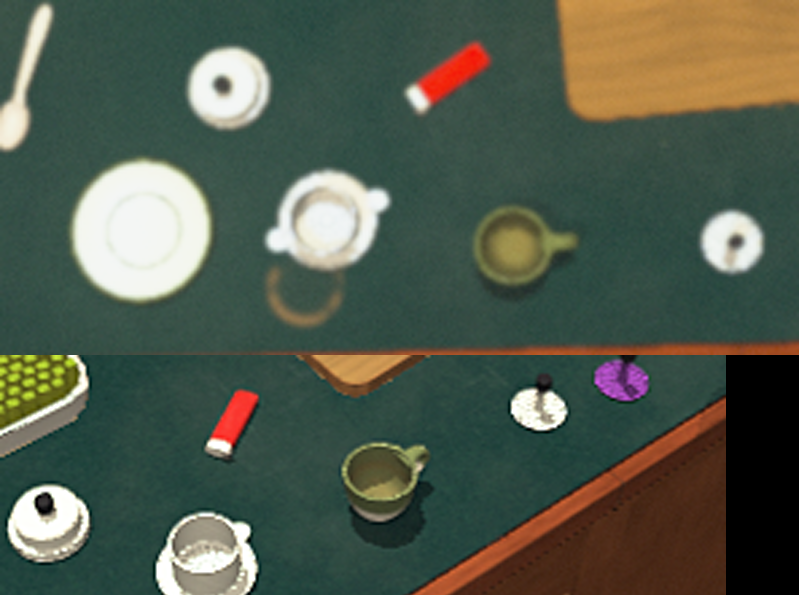

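The crop confirms the press: a white steel disc with a black knob at top (387,321), scene (415,275). The next one along is purple. The saucer, press and lid agree between the two views to about 2 mm. Next are the cup and chamber.

```bash
cat >> h.py <<'E'
def disc(c,box,f,k):
    """ellipse of mask after opening with kernel k (strips ears/handle)"""
    x0,y0,x1,y1=box;u=4
    im=cv2.resize(c["img"][y0:y1,x0:x1],None,fx=u,fy=u,interpolation=cv2.INTER_CUBIC)
    h=cv2.cvtColor(im,cv2.COLOR_RGB2HSV).astype(int);m=f(h[...,0],h[...,1],h[...,2]).astype(np.uint8)
    cs,_=cv2.findContours(m,cv2.RETR_EXTERNAL,cv2.CHAIN_APPROX_NONE);m[:]=0
    cv2.drawContours(m,[max(cs,key=cv2.contourArea)],-1,1,-1)
    m=cv2.morphologyEx(cv2.copyMakeBorder(m,99,99,99,99,0),cv2.MORPH_OPEN,cv2.getStructuringElement(2,(k*u,k*u)))
    cs,_=cv2.findContours(m,cv2.RETR_EXTERNAL,cv2.CHAIN_APPROX_NONE);q=max(cs,key=cv2.contourArea)
    e=cv2.fitEllipse(cv2.convexHull(q));return (np.array(e[0])-99+.5)/u-.5+[x0,y0],np.array(e[1])/u
from scipy.spatial.transform import Rotation as Ro
def go(p,yaw=90):
    """delta in tool axes to TCP target p, tool down, tool-x at yaw"""
    o=get_obs();w,x,y,z=o["tool_rot"];R=Ro.from_quat([x,y,z,w]);T=Ro.from_euler("z",yaw,degrees=True)*Ro.from_euler("x",180,degrees=True)
    d=R.inv().apply(np.array(p)-o["eef_pos"]);print("shift mm",(d*1e3).round(1),"rot",(R.inv()*T).as_rotvec(degrees=True).round(1))
E
python3 - <<'E'
from h import *
t=read_camera("top");s=read_camera("scene")
g=lambda H,S,V:(S>90)&(H>15)&(H<45)&(V>40)
br=lambda H,S,V:(S<75)&(V>115)
for n,c,box,f,k,z in (("cup",t,(290,300,342,345),g,14,.046),("cup",s,(335,280,380,325),g,12,.046),("chamber",t,(222,290,278,333),br,20,.0075)):
    e,sz=disc(c,box,f,k);print(n,e.round(1),sz.round(1),plane(c,*e,z).round(4), sz/np.linalg.norm(plane(c,*e,z)-c["pose"][:3,3])**-1/c["camera_matrix"][0,0])
go((.43,-.07,.23))
E
```

```text
cup [313.3 322.3] [24.1 26.1] [ 0.43   -0.0653  0.046 ] [0.06182884 0.06689216]
cup [355.6 299.9] [25.7 26.1] [ 0.4284 -0.0607  0.046 ] [0.06051929 0.0614573 ]
chamber [250.1 313.9] [33.7 35.6] [0.4564 0.101  0.0075] [0.08988919 0.09504667]
shift mm [ 365.3 -437.5    1.2] rot [ -0.   -0.  -66.2]
```

Emit:
arm_command:
  commands: [0.18,-0.22,0,0,0,-33,1,0.18,-0.22,0,0,0,-33,1,0.18,-0.22,0,0,0,-33,1,0.18,-0.22,0,0,0,-33,1,0.365,-0.437,0,0,0,-66,1,0.365,-0.437,0,0,0,-66,1,0.365,-0.437,0,0,0,-66,1,0.365,-0.437,0,0,0,-66,1]

```text
t: 1.1
eef_pos: [0.3823, -0.2314, 0.2316]
tool_rot: [0.001, 0.707, 0.708, -0.0]
contact_force: [1.7, 0.1, -0.4]
gripper_width: 0.997
grasp_force: 0.0
```

```bash
python3 -c "
from h import *
print(get_obs()['eef_pos'],get_obs()['tool_rot']);go((.4295,-.0635,.12));go((.4295,-.0635,.018))"
```

```text
[ 0.38231791 -0.2313828   0.2316178 ] [ 5.02907643e-04  7.06579296e-01  7.07633692e-01 -4.99367519e-05]
shift mm [167.9  47.4 111.5] rot [0.  0.  0.1]
shift mm [168.   47.3 213.5] rot [0.  0.  0.1]
```

Emit:
arm_command:
  commands: [0.168,0.047,0.0,0,0,0,1,0.168,0.047,0.0,0,0,0,1,0.168,0.047,0.0,0,0,0,1,0.168,0.047,0.11,0,0,0,1,0.168,0.047,0.11,0,0,0,1,0.168,0.047,0.11,0,0,0,1,0.168,0.047,0.11,0,0,0,1,0.168,0.047,0.11,0,0,0,1]

```text
t: 1.9
eef_pos: [0.4308, -0.0661, 0.1227]
tool_rot: [0.001, 0.709, 0.705, 0.0]
contact_force: [0.4, 0.6, 0.3]
gripper_width: 1.003
grasp_force: 0.0
```

```bash
python3 -c "
from h import *
print(get_obs()['eef_pos'],get_obs()['tool_rot']);go((.4295,-.0635,.018))"
```

```text
[ 0.43077406 -0.06612774  0.12265817] [6.88778500e-04 7.08879476e-01 7.05329196e-01 3.72428684e-04]
shift mm [  2.7  -1.4 104.7] rot [ 0.1  0.  -0.3]
```

Emit:
arm_command:
  commands: [0.003,-0.001,0.05,0,0,0,1,0.003,-0.001,0.09,0,0,0,1,0.003,-0.001,0.112,0,0,0,1,0.003,-0.001,0.112,0,0,0,1,0.003,-0.001,0.112,0,0,0,0.6,0.003,-0.001,0.112,0,0,0,0.5,0.003,-0.001,0.112,0,0,0,0.5,0.003,-0.001,0.112,0,0,0,0.5]
  force: 30

```text
t: 2.7
eef_pos: [0.431, -0.063, 0.0116]
tool_rot: [0.002, 0.709, 0.705, 0.001]
contact_force: [-0.3, -0.1, 4.6]
gripper_width: 0.72
grasp_force: 31.3
```

```bash
python3 -c "
from h import *
go((.4295,-.0635,.010));c=read_camera('scene');cv2.imwrite('pics/g1.png',cv2.resize(c['img'][200:400,180:440],None,fx=3,fy=3)[:,:,::-1])"
```

```text
shift mm [-0.5 -1.5  1.6] rot [ 0.3  0.1 -0.3]
```

View pics/g1.png

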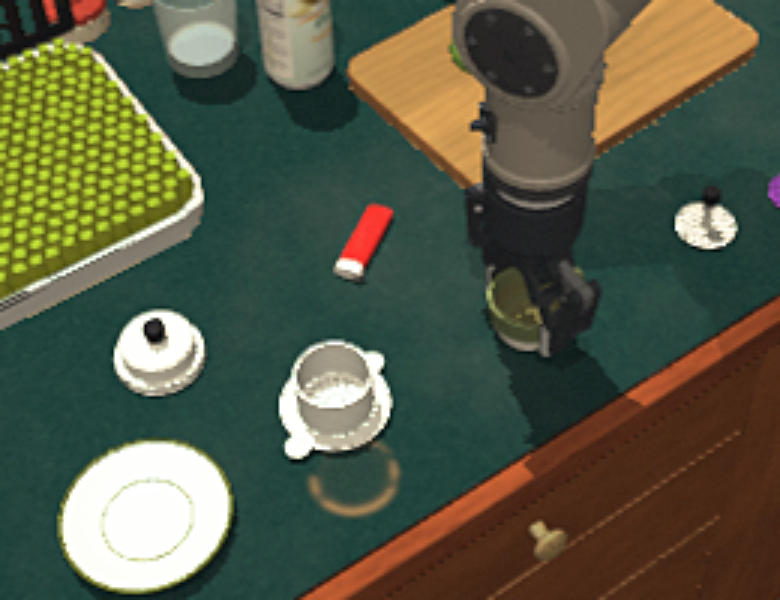

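The cup is gripped (61 mm opening matches the bowl, 31 N). Lifting and carrying it over.

Emit:
arm_command:
  commands: [0,0,-0.03,0,0,0,0.5,0,0,-0.07,0,0,0,0.5,0,0.01,-0.11,0,0,0,0.5,0.05,0.02,-0.11,0,0,0,0.5,0.1,0.02,-0.11,0,0,0,0.5,0.15,0.02,-0.11,0,0,0,0.5,0.2,0.02,-0.11,0,0,0,0.5,0.25,0.02,-0.11,0,0,0,0.5]

```text
t: 3.55
eef_pos: [0.4504, 0.1882, 0.1214]
tool_rot: [0.001, 0.709, 0.705, 0.001]
contact_force: [1.7, -0.2, -1.8]
gripper_width: 0.715
grasp_force: 33.7
```

Emit:
arm_command:
  commands: [0.03,0,0,0,0,0,0.5,0.06,0,0,0,0,0,0.5,0.078,0,0,0,0,0,0.5,0.078,0,0,0,0,0,0.5,0.078,0,0.03,0,0,0,0.5,0.078,0,0.05,0,0,0,0.5,0.078,0,0.05,0,0,0,0.5]

```text
t: 4.25
eef_pos: [0.4492, 0.262, 0.0682]
tool_rot: [0.0, 0.709, 0.705, -0.002]
contact_force: [-0.4, -0.1, -1.3]
gripper_width: 0.713
grasp_force: 33.7
```

```bash
python3 -c "
from h import *
print(get_obs()['eef_pos'],get_obs()['gripper_width']);go((.452,.265,.0165));c=read_camera('scene');t=read_camera('top')
a=cv2.resize(c['img'][280:420,170:300],None,fx=3,fy=3);b=cv2.resize(t['img'][260:400,130:260],None,fx=3,fy=3);cv2.imwrite('pics/g2.png',np.hstack([a,b])[:,:,::-1])"
```

```text
[0.44921953 0.26198243 0.0682074 ] 0.712733253193717
shift mm [ 3.2  2.9 51.7] rot [-0.2  0.2 -0.3]
```

View pics/g2.png

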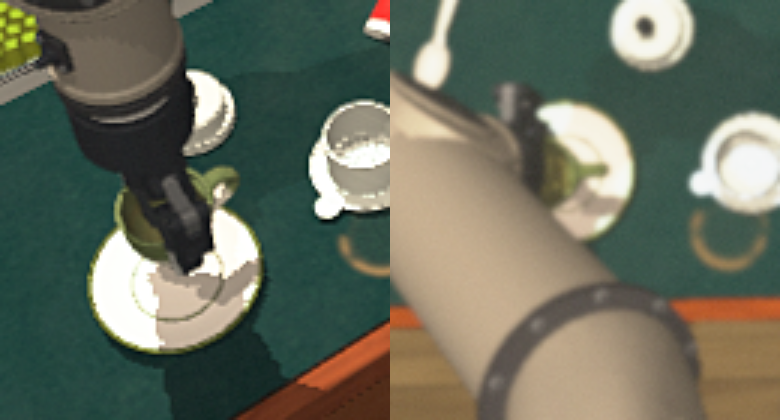

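The cup is held upright over the saucer, handle toward −y, clear of everything. Lowering.

Emit:
arm_command:
  commands: [0.003,0.003,0.02,0,0,0,0.5,0.003,0.003,0.04,0,0,0,0.5,0.003,0.003,0.048,0,0,0,0.5,0.003,0.003,0.049,0,0,0,0.5,0.003,0.003,0.05,0,0,0,0.5,0.003,0.003,0.051,0,0,0,0.5,0.003,0.003,0.052,0,0,0,0.5,0.003,0.003,0.052,0,0,0,0.5]

```text
t: 5.15
eef_pos: [0.4535, 0.2677, 0.0178]
tool_rot: [0.0, 0.709, 0.706, 0.0]
contact_force: [0.7, -0.5, 0.9]
gripper_width: 0.715
grasp_force: 33.8
```

Emit:
arm_command:
  commands: [0,0,0,0,0,0,0.75,0,0,0,0,0,0,0.85,0,0,0,0,0,0,1,0,0,0,0,0,0,1,0,0,-0.03,0,0,0,1,0,0,-0.07,0,0,0,1,-0.03,0,-0.11,0,0,0,1,-0.08,0,-0.11,0,0,0,1]

```text
t: 5.95
eef_pos: [0.4558, 0.1922, 0.1325]
tool_rot: [0.001, 0.706, 0.708, 0.006]
contact_force: [2.3, -0.1, -0.0]
gripper_width: 1.001
grasp_force: 0.0
```

```bash
python3 -c "
from h import *
go((.4564,.101,.12));go((.4564,.101,.02))"
```

```text
shift mm [-91.3   0.3  11.9] rot [ 0.5 -0.4  0.1]
shift mm [-92.   -0.6 111.9] rot [ 0.5 -0.4  0.1]
```

Emit:
arm_command:
  commands: [-0.05,0,0,0,0,0,1,-0.092,0,0,0,0,0,1,-0.092,0,0.03,0,0,0,1,-0.092,0,0.06,0,0,0,1,-0.092,0,0.06,0,0,0,1,-0.092,0,0.06,0,0,0,1]

```text
t: 6.55
eef_pos: [0.4521, 0.096, 0.0675]
tool_rot: [-0.0, 0.708, 0.706, -0.0]
contact_force: [0.3, 0.4, 0.1]
gripper_width: 1.002
grasp_force: 0.0
```

```bash
python3 - <<'E'
from h import *
go((.4564,.101,.016))
s=read_camera('scene')
# cup/saucer check
g=lambda H,S,V:(S>90)&(H>15)&(H<45)&(V>40)
e,sz=disc(s,(195,315,265,395),g,12);print(e,sz,plane(s,*e,.052))
a=cv2.resize(s['img'][270:410,190:320],None,fx=4,fy=4);cv2.imwrite('pics/g3.png',a[:,:,::-1])
E
```

```text
shift mm [ 5.   4.3 51.5] rot [-0.1 -0.  -0.2]
[226.34254837 361.33084106] [29.70315361 36.63790894] [0.45225339 0.26296446 0.052     ]
```

View pics/g3.png

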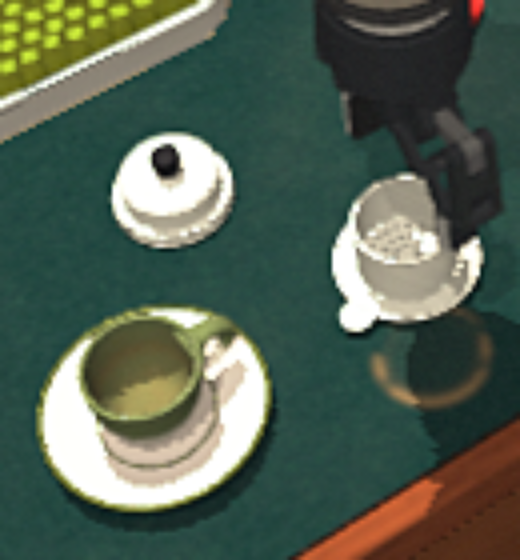

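The cup is upright in the middle of the saucer and released. Now grasping the chamber.

Emit:
arm_command:
  commands: [0.003,0.003,0.03,0,0,0,1,0.003,0.003,0.05,0,0,0,1,0.003,0.003,0.05,0,0,0,1,0.003,0.003,0.05,0,0,0,0.7,0.003,0.003,0.05,0,0,0,0.5,0.003,0.003,0.05,0,0,0,0.5,0.003,0.003,0.05,0,0,0,0.5,0.003,0.003,0.05,0,0,0,0.5]
  force: 30

```text
t: 7.4
eef_pos: [0.4567, 0.099, 0.019]
tool_rot: [0.001, 0.709, 0.706, 0.001]
contact_force: [-1.5, 0.2, 5.5]
gripper_width: 0.675
grasp_force: 31.5
```

Emit:
arm_command:
  commands: [0,0,0,0,0,0,0.5,0,0,-0.03,0,0,0,0.5,0,0,-0.06,0,0,0,0.5,0,0,-0.09,0,0,0,0.5,0,0,-0.11,0,0,0,0.5,0,0,-0.11,0,0,0,0.5]

```text
t: 8.0
eef_pos: [0.4576, 0.0991, 0.1309]
tool_rot: [0.002, 0.709, 0.706, 0.003]
contact_force: [0.7, 0.4, -1.7]
gripper_width: 0.682
grasp_force: 34.1
```

```bash
python3 - <<'E'
from h import *
print(get_obs()['eef_pos'],get_obs()['gripper_width'])
s=read_camera('scene');t=read_camera('top')
g=lambda H,S,V:(S>90)&(H>15)&(H<45)&(V>40)
a=cv2.resize(s['img'][240:400,190:330],None,fx=2.8,fy=2.8);b=cv2.resize(t['img'][250:410,140:280],None,fx=2.8,fy=2.8);cv2.imwrite('pics/g4.png',np.hstack([a,b])[:,:,::-1])
np.savez('im4',t=t['img'],s=s['img'])
E
```

```text
[0.45762322 0.09910752 0.13086082] 0.6818123554514393
```

View pics/g4.png

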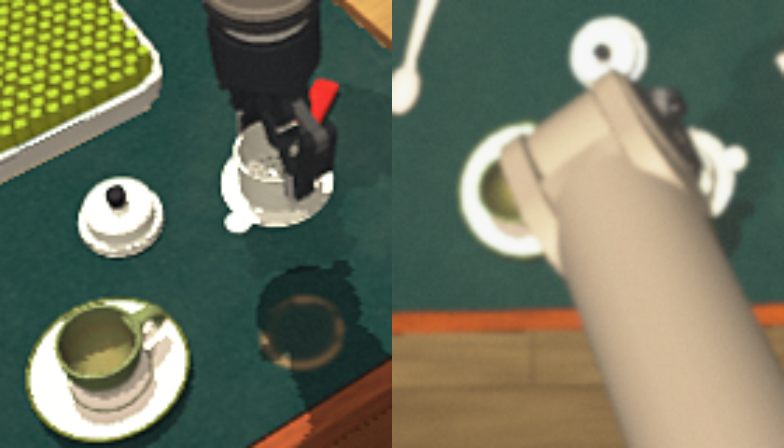

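Emit:
arm_command:
  commands: [0.04,0,0,0,0,0,0.5,0.08,0,0,0,0,0,0.5,0.12,0,0,0,0,0,0.5,0.15,-0.002,0,0,0,0,0.5,0.164,-0.004,0,0,0,0,0.5,0.166,-0.004,0.02,0,0,0,0.5,0.166,-0.004,0.04,0,0,0,0.5,0.166,-0.004,0.04,0,0,0,0.5]

```text
t: 8.9
eef_pos: [0.45, 0.262, 0.0842]
tool_rot: [-0.0, 0.709, 0.706, -0.003]
contact_force: [-1.1, -0.7, -1.4]
gripper_width: 0.674
grasp_force: 34.0
```

```bash
python3 - <<'E'
from h import *
go((.4535,.2655,.068))
s=read_camera('scene')
cv2.imwrite('pics/g5.png',cv2.resize(s['img'][290:410,180:290],None,fx=5,fy=5,interpolation=cv2.INTER_CUBIC)[:,:,::-1])
for n,p in (('cup rim',(.4535,.267,.054)),('boss',(.4535,.267,.0785))):
  print(n,[((proj(s,np.add(p,(.032*np.cos(a),.032*np.sin(a),0)))-[180,290])*5).round().tolist() for a in np.arange(0,6.2,np.pi/2)])
E
```

```text
shift mm [ 3.6  3.5 16.2] rot [-0.3  0.2 -0.2]
cup rim [[187.0, 303.0], [151.0, 396.0], [257.0, 413.0], [289.0, 319.0]]
boss [[177.0, 271.0], [141.0, 365.0], [248.0, 382.0], [281.0, 287.0]]
```

View pics/g5.png

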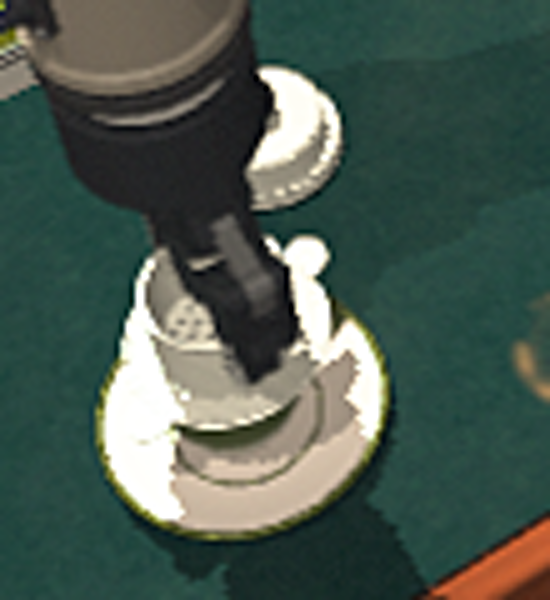

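The chamber hovers level just above the cup. Let it settle, then lower.

Emit:
arm_command:
  commands: [0,0,0,0,0,0,0.5,0,0,0,0,0,0,0.5,0,0,0,0,0,0,0.5,0,0,0,0,0,0,0.5]

```text
t: 9.35
eef_pos: [0.4525, 0.2645, 0.0879]
tool_rot: [0.0, 0.709, 0.706, 0.0]
contact_force: [0.4, -0.5, -0.6]
gripper_width: 0.679
grasp_force: 34.0
```

Emit:
arm_command:
  commands: [0.001,0.001,0.005,0,0,0,0.5,0.001,0.001,0.01,0,0,0,0.5,0.001,0.001,0.014,0,0,0,0.5,0.001,0.001,0.017,0,0,0,0.5,0.001,0.001,0.019,0,0,0,0.5,0.001,0.001,0.02,0,0,0,0.5,0.001,0.001,0.02,0,0,0,0.5,0.001,0.001,0.02,0,0,0,0.5]

```text
t: 10.15
eef_pos: [0.4533, 0.2658, 0.0682]
tool_rot: [0.0, 0.708, 0.706, 0.0]
contact_force: [-2.6, -1.6, 9.4]
gripper_width: 0.674
grasp_force: 35.1
```

```bash
python3 - <<'E'
from h import *
s=read_camera('scene');print(get_obs()['contact_force'])
cv2.imwrite('pics/g6.png',cv2.resize(s['img'][290:410,180:290],None,fx=5,fy=5,interpolation=cv2.INTER_CUBIC)[:,:,::-1])
E
```

```text
[-2.22174706 -1.71316571  8.95837151]
```

View pics/g6.png

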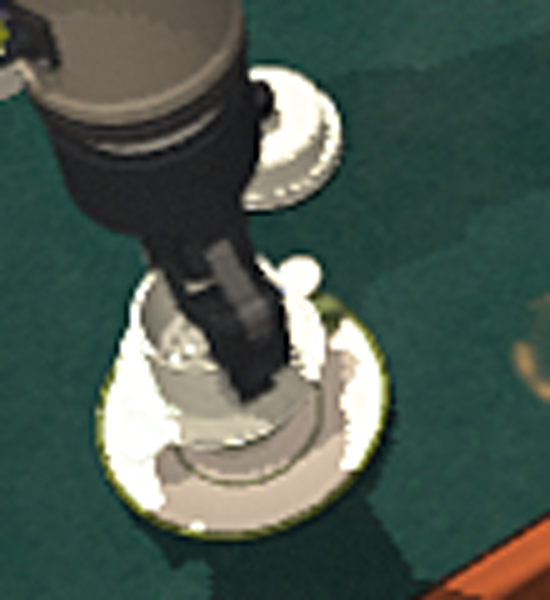

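The chamber reached the rim at the expected height with 9 N contact. Releasing and moving toward the press.

Emit:
arm_command:
  commands: [0,0,0,0,0,0,0.72,0,0,0,0,0,0,0.8,0,0,0,0,0,0,1,0,0,0,0,0,0,1,0,0,-0.04,0,0,0,1,0,0,-0.09,0,0,0,1,-0.05,0,-0.09,0,0,0,0.6,-0.1,0,-0.09,0,0,0,0.4]

```text
t: 11.0
eef_pos: [0.4537, 0.1662, 0.159]
tool_rot: [0.001, 0.707, 0.707, 0.002]
contact_force: [1.2, -1.9, -1.2]
gripper_width: 0.692
grasp_force: 0.0
```

Emit:
arm_command:
  commands: [-0.05,0,0,0,0,0,0.4,-0.1,0,0,0,0,0,0.4,-0.15,0,0,0,0,0,0.4,-0.2,0,0,0,0,0,0.4,-0.25,0,0,0,0,0,0.4,-0.3,0,0,0,0,0,0.4,-0.35,0,0,0,0,0,0.4,-0.35,0,0,0,0,0,0.4]

```text
t: 11.8
eef_pos: [0.4501, -0.1921, 0.1571]
tool_rot: [0.001, 0.712, 0.702, -0.001]
contact_force: [0.5, 0.3, -0.2]
gripper_width: 0.399
grasp_force: 0.0
```

```bash
python3 - <<'E'
from h import *
s=read_camera('scene');t=read_camera('top');dk=lambda H,S,V:(V<70)&(S<90)
for n,c,b in (('s',s,(405,260,428,276)),('t',t,(380,312,396,330))):
  e,sz,m=blob(c,b,dk);print(n,e,sz,m,plane(c,*m,.0405))
br=lambda H,S,V:(S<75)&(V>140)
e,sz=disc(t,(222-80,280,278-60,345),br,20)
a=cv2.resize(s['img'][300:410,180:280],None,fx=4,fy=4,interpolation=cv2.INTER_CUBIC);b=cv2.resize(t['img'][270:380,140:230],None,fx=4,fy=4,interpolation=cv2.INTER_CUBIC)
cv2.imwrite('pics/g7.png',np.hstack([a,b])[:,:,::-1])
go((.429,-.257,.06))
E
```

```text
s [416.64971733 264.60486603] [5.86570835 7.45866632] [416.76969697 264.68484848] [ 0.43135442 -0.2575297   0.0405    ]Traceback (most recent call last):
  File "<stdin>", line 4, in <module>
  File "h.py", line 14, in blob
    q=max(cs,key=cv2.contourArea);hl=cv2.convexHull(q)
ValueError: max() iterable argument is empty
```

```bash
python3 - <<'E'
from h import *
s=read_camera('scene');t=read_camera('top')
a=cv2.resize(s['img'][300:410,180:280],None,fx=4,fy=4,interpolation=cv2.INTER_CUBIC);b=cv2.resize(t['img'][270:380,140:230],None,fx=4,fy=4,interpolation=cv2.INTER_CUBIC)
for c,img,o in ((s,a,(180,300)),(t,b,(140,270))):
  for z,r,col in ((.094,.0275,(255,0,0)),(.0565,.042,(0,0,255))):
    p=[((proj(c,(.4533+r*np.cos(q),.267+r*np.sin(q),z))-o+.5)*4-.5).astype(int) for q in np.arange(0,6.3,.1)]
    cv2.polylines(img,[np.array(p)],True,col,1)
cv2.imwrite('pics/g7.png',np.hstack([a,b])[:,:,::-1])
go((.430,-.257,.06))
E
```

```text
shift mm [-74.  -21.2  97.2] rot [-0.  -0.  -0.1]
```

View pics/g7.png

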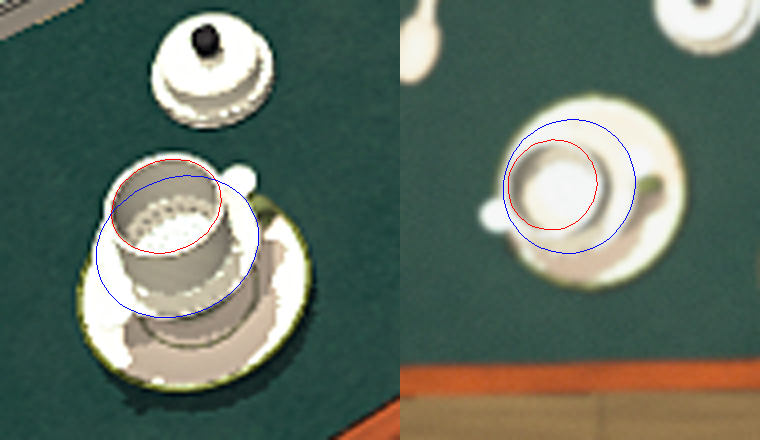

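Chamber is level on the cup; predicted circles agree within 1–2 mm. Now the press.

Emit:
arm_command:
  commands: [-0.04,-0.02,0,0,0,0,0.4,-0.074,-0.021,0,0,0,0,0.4,-0.074,-0.021,0.04,0,0,0,0.4,-0.074,-0.021,0.08,0,0,0,0.4,-0.074,-0.021,0.08,0,0,0,0.4,-0.074,-0.021,0.08,0,0,0,0.4,-0.074,-0.021,0.08,0,0,0,0.4]

```text
t: 12.7
eef_pos: [0.4317, -0.2579, 0.0792]
tool_rot: [0.001, 0.708, 0.706, 0.001]
contact_force: [0.2, 0.4, 1.4]
gripper_width: 0.403
grasp_force: 0.0
```

```bash
python3 -c "
from h import *
go((.430,-.257,.035))"
```

```text
shift mm [ 1.  -1.8 44.2] rot [ 0.2  0.1 -0.1]
```

Emit:
arm_command:
  commands: [0.001,-0.002,0.03,0,0,0,0.4,0.001,-0.002,0.045,0,0,0,0.4,0.001,-0.002,0.045,0,0,0,0.4,0.001,-0.002,0.045,0,0,0,0.3,0.001,-0.002,0.045,0,0,0,0.2,0.001,-0.002,0.045,0,0,0,0.05,0.001,-0.002,0.045,0,0,0,0.05,0.001,-0.002,0.045,0,0,0,0.05]
  force: 30

```text
t: 13.5
eef_pos: [0.4296, -0.2579, 0.0337]
tool_rot: [0.002, 0.709, 0.706, 0.001]
contact_force: [0.7, -0.1, 8.1]
gripper_width: 0.153
grasp_force: 29.6
```

Emit:
arm_command:
  commands: [0,0,0,0,0,0,0.05,0,0,-0.01,0,0,0,0.05,0,0,-0.04,0,0,0,0.05,0,0,-0.08,0,0,0,0.05,0,0,-0.12,0,0,0,0.05,0,0,-0.12,0,0,0,0.05,0,0,-0.12,0,0,0,0.05]

```text
t: 14.2
eef_pos: [0.428, -0.2577, 0.1534]
tool_rot: [0.001, 0.709, 0.705, 0.0]
contact_force: [-0.1, 0.6, -1.1]
gripper_width: 0.156
grasp_force: 29.5
```

```bash
python3 - <<'E'
from h import *
s=read_camera('scene');u,v=proj(s,(.43,-.257,.13)).astype(int);print(u,v)
cv2.imwrite('pics/g8.png',cv2.resize(s['img'][v-60:v+60,u-60:u+60],None,fx=4,fy=4,interpolation=cv2.INTER_CUBIC)[:,:,::-1])
go((.4533,.266,.16))
E
```

```text
422 239
shift mm [523.5  23.7  -7.9] rot [-0.   0.  -0.3]
```

View pics/g8.png

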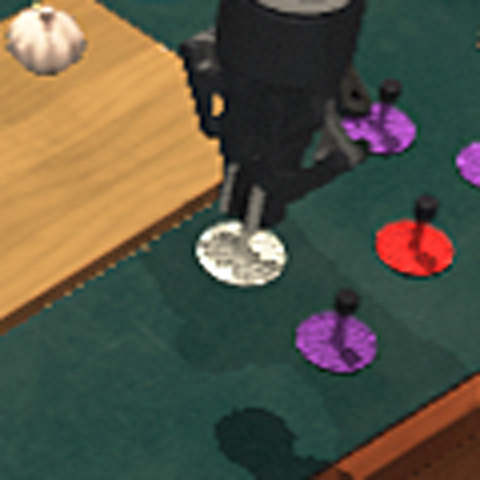

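The press hangs level from the knob with its disc at crop (242,253). Checking the disc's position against the TCP numerically.

```bash
python3 - <<'E'
from h import *
s=read_camera('scene');br=lambda H,S,V:(S<60)&(V>130)
e,sz=disc(s,(408,228,436,255),br,8);o=get_obs()['eef_pos'];print(e,sz,plane(s,*e,o[2]-.0337+.0035),o)
E
```

```text
[421.81381226 242.7112999 ] [15.8563118  21.75728798] [ 0.42857846 -0.25648668  0.12123549] [ 0.42687174 -0.25706727  0.15143549]
```

Emit:
arm_command:
  commands: [0.05,0.005,-0.02,0,0,0,0.05,0.1,0.01,-0.02,0,0,0,0.05,0.15,0.015,-0.02,0,0,0,0.05,0.2,0.02,-0.02,0,0,0,0.05,0.25,0.023,-0.02,0,0,0,0.05,0.3,0.023,-0.02,0,0,0,0.05,0.35,0.023,-0.02,0,0,0,0.05,0.4,0.023,-0.02,0,0,0,0.05]

```text
t: 15.1
eef_pos: [0.4513, 0.1393, 0.1709]
tool_rot: [-0.001, 0.709, 0.706, -0.001]
contact_force: [1.4, -0.2, -0.6]
gripper_width: 0.155
grasp_force: 29.5
```

Emit:
arm_command:
  commands: [0.04,0,0,0,0,0,0.05,0.08,0,0,0,0,0,0.05,0.11,0,0,0,0,0,0.05,0.123,0.002,0,0,0,0,0.05,0.123,0.002,0.01,0,0,0,0.05,0.123,0.002,0.02,0,0,0,0.05,0.123,0.002,0.02,0,0,0,0.05,0.123,0.002,0.02,0,0,0,0.05]

```text
t: 15.9
eef_pos: [0.4551, 0.2588, 0.1515]
tool_rot: [0.0, 0.709, 0.705, -0.001]
contact_force: [0.3, 0.1, -1.0]
gripper_width: 0.156
grasp_force: 29.5
```

Emit:
arm_command:
  commands: [0,0,0,0,0,0,0.05,0,0,0,0,0,0,0.05,0,0,0,0,0,0,0.05]

```text
t: 16.2
eef_pos: [0.4554, 0.2607, 0.1527]
tool_rot: [0.0, 0.709, 0.705, 0.0]
contact_force: [0.3, 0.1, -1.0]
gripper_width: 0.153
grasp_force: 29.5
```

```bash
python3 - <<'E'
from h import *
s=read_camera('scene');o=get_obs()['eef_pos'];print(o,o[2]-.0337);go((.4533,.266,.058+.0337+.01))
a=s['img'][280:400,180:280];cv2.imwrite('pics/g9.png',cv2.resize(a,None,fx=5,fy=5,interpolation=cv2.INTER_CUBIC)[:,:,::-1])
E
```

```text
[0.455364   0.26078866 0.15263801] 0.11893800976384694
shift mm [ 5.2 -2.1 50.9] rot [ 0.  -0.  -0.3]
```

View pics/g9.png

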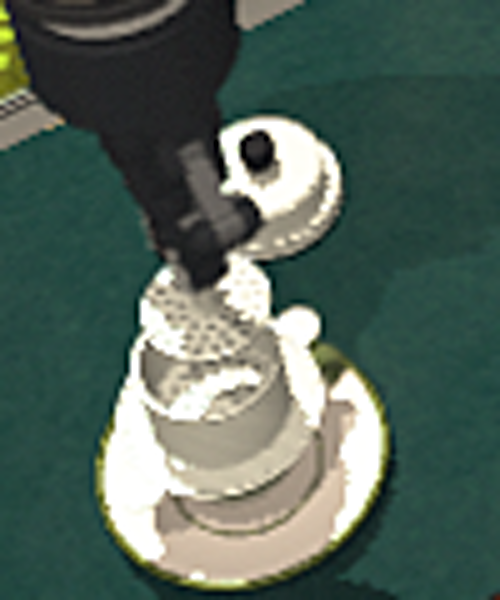

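The disc hangs level above the chamber. Correcting by about (−3, +5.5) mm and descending in stages while watching the force.

Emit:
arm_command:
  commands: [0.003,-0.002,0,0,0,0,0.05,0.0055,-0.003,0.01,0,0,0,0.05,0.0055,-0.003,0.02,0,0,0,0.05,0.0055,-0.003,0.02,0,0,0,0.05,0.0055,-0.003,0.02,0,0,0,0.05,0.0055,-0.003,0.02,0,0,0,0.05]

```text
t: 16.85
eef_pos: [0.4522, 0.2665, 0.1323]
tool_rot: [-0.0, 0.709, 0.706, 0.0]
contact_force: [-0.3, -0.1, -0.7]
gripper_width: 0.155
grasp_force: 29.5
```

```bash
python3 - <<'E'
from h import *
s=read_camera('scene');o=get_obs()['eef_pos'];print(o);go((.4527,.2662,.124))
# fit press disc
br=lambda H,S,V:(S<60)&(V>150)
a=s['img'][280:400,180:280];b=cv2.resize(a,None,fx=5,fy=5,interpolation=cv2.INTER_CUBIC)
for (x,y),z,r,col in (((o[0]+.001,o[1]+.0005),o[2]-.0337+.0035,.025,(0,255,0)),((.4533,.267),.094,.0275,(255,0,0)),((.4533,.267),.094,.030,(255,0,0))):
    p=[((proj(s,(x+r*np.cos(q),y+r*np.sin(q),z))-(180,280)+.5)*5-.5).astype(int) for q in np.arange(0,6.3,.1)]
    cv2.polylines(b,[np.array(p)],True,col,1)
cv2.imwrite('pics/g10.png',np.hstack([cv2.resize(a,None,fx=5,fy=5,interpolation=cv2.INTER_CUBIC)[:,:400],b[:,:400]])[:,:,::-1])
E
```

```text
[0.45232232 0.26647689 0.13242855]
shift mm [-0.3  0.4  8.4] rot [ 0.  -0.  -0.2]
```

View pics/g10.png

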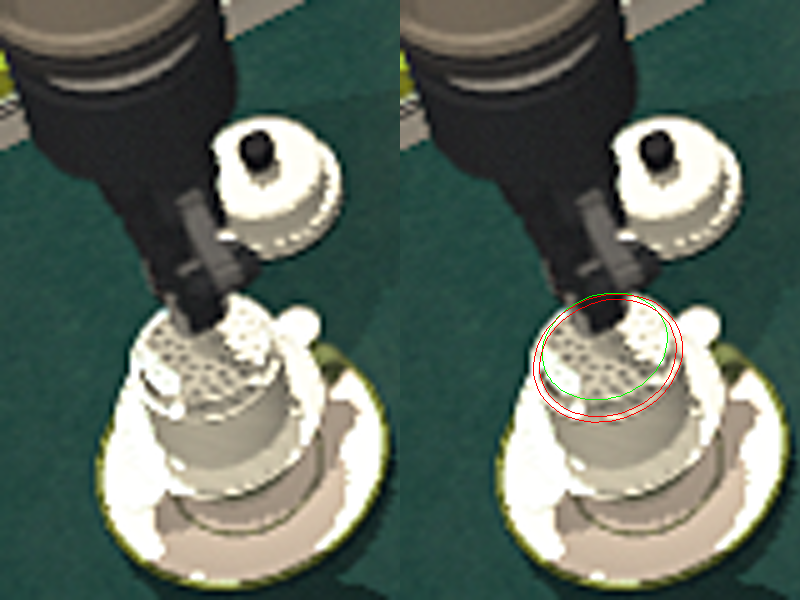

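Disc (green) and chamber rim (red) line up within about 1 mm. Lowering in small steps.

Emit:
arm_command:
  commands: [0,0,0.004,0,0,0,0.05,0,0,0.007,0,0,0,0.05,0,0,0.01,0,0,0,0.05,0,0,0.013,0,0,0,0.05,0,0,0.013,0,0,0,0.05]

```text
t: 17.4
eef_pos: [0.4519, 0.2662, 0.1188]
tool_rot: [-0.0, 0.709, 0.706, -0.0]
contact_force: [-0.3, -1.1, -0.7]
gripper_width: 0.152
grasp_force: 29.5
```

Disc is inside the chamber (bottom at 85 mm, no push). Continuing down.

Emit:
arm_command:
  commands: [0,0,0.005,0,0,0,0.05,0,0,0.01,0,0,0,0.05,0,0,0.015,0,0,0,0.05,0,0,0.02,0,0,0,0.05,0,0,0.023,0,0,0,0.05,0,0,0.025,0,0,0,0.05,0,0,0.026,0,0,0,0.05,0,0,0.026,0,0,0,0.05]

```text
t: 18.2
eef_pos: [0.4521, 0.2664, 0.0932]
tool_rot: [0.0, 0.709, 0.706, -0.0]
contact_force: [0.2, 0.3, -0.6]
gripper_width: 0.149
grasp_force: 29.5
```

Emit:
arm_command:
  commands: [0,0,0.001,0,0,0,0.05,0,0,0.0015,0,0,0,0.05,0,0,0.002,0,0,0,0.05,0,0,0.002,0,0,0,0.05]

```text
t: 18.6
eef_pos: [0.4525, 0.2666, 0.0918]
tool_rot: [0.0, 0.709, 0.706, 0.0]
contact_force: [0.1, -0.9, 4.0]
gripper_width: 0.152
grasp_force: 29.9
```

Emit:
arm_command:
  commands: [0,0,0,0,0,0,0.22,0,0,0,0,0,0,0.23,0,0,0,0,0,0,0.23,0,0,-0.003,0,0,0,0.26,0,0,-0.01,0,0,0,0.35,0,0,-0.03,0,0,0,0.4,0,0,-0.07,0,0,0,0.4,0,0,-0.07,0,0,0,0.4]

```text
t: 19.4
eef_pos: [0.4545, 0.2688, 0.1663]
tool_rot: [0.001, 0.708, 0.706, 0.004]
contact_force: [0.8, 0.7, 0.4]
gripper_width: 0.396
grasp_force: 0.0
```

Emit:
arm_command:
  commands: [-0.03,0.04,0,0,0,0,0.4,-0.06,0.08,0,0,0,0,0.4,-0.077,0.124,0,0,0,0,0.4,-0.077,0.124,0.04,0,0,0,0.4,-0.077,0.124,0.08,0,0,0,0.4,-0.077,0.124,0.09,0,0,0,0.4,-0.077,0.124,0.09,0,0,0,0.4]

```text
t: 20.1
eef_pos: [0.5746, 0.1887, 0.0701]
tool_rot: [-0.001, 0.708, 0.706, -0.001]
contact_force: [0.3, 0.2, 0.0]
gripper_width: 0.402
grasp_force: 0.0
```

```bash
python3 - <<'E'
from h import *
go((.5770,.1895,.029))
s=read_camera('scene');t=read_camera('top')
dk=lambda H,S,V:(V<60)
e,sz,m=blob(s,(215,340,240,362),dk);print('press knob',m,plane(s,*m,.0985))
a=cv2.resize(s['img'][260:400,160:290],None,fx=4,fy=4,interpolation=cv2.INTER_CUBIC);cv2.imwrite('pics/g11.png',a[:,:,::-1])
E
```

```text
shift mm [ 0.9  2.6 41.1] rot [-0.2  0.1 -0.2]
press knob [220.97183099 349.74647887] [0.45320849 0.26688955 0.0985    ]
```

View pics/g11.png

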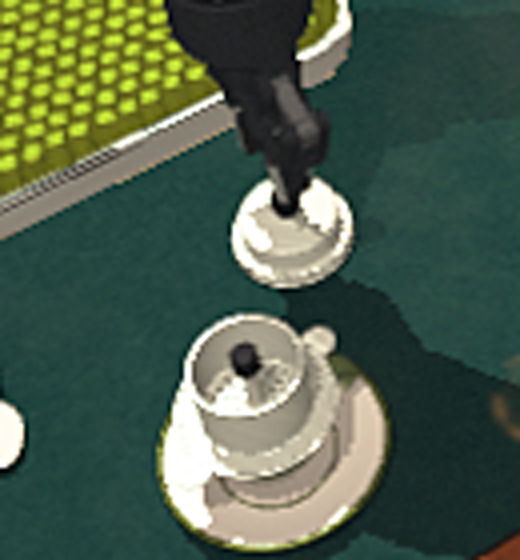

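The press sits flat and centred in the chamber, knob at scene (221,350), with the gripper now over the lid. Gripping the lid's knob.

Emit:
arm_command:
  commands: [0.001,0.0025,0.025,0,0,0,0.4,0.001,0.0025,0.041,0,0,0,0.4,0.001,0.0025,0.041,0,0,0,0.4,0.001,0.0025,0.041,0,0,0,0.3,0.001,0.0025,0.041,0,0,0,0.2,0.001,0.0025,0.041,0,0,0,0.1,0.001,0.0025,0.041,0,0,0,0.1,0.001,0.0025,0.041,0,0,0,0.1]
  force: 30

```text
t: 21.0
eef_pos: [0.579, 0.1903, 0.0315]
tool_rot: [0.0, 0.709, 0.706, 0.001]
contact_force: [-1.7, -0.6, 6.5]
gripper_width: 0.187
grasp_force: 29.5
```

Emit:
arm_command:
  commands: [0,0,0,0,0,0,0.1,0,0,-0.01,0,0,0,0.1,0,0,-0.05,0,0,0,0.1,0,0,-0.09,0,0,0,0.1,0,0,-0.12,0,0,0,0.1,0,0,-0.12,0,0,0,0.1,0,0,-0.12,0,0,0,0.1]

```text
t: 21.7
eef_pos: [0.5786, 0.1897, 0.1512]
tool_rot: [0.001, 0.709, 0.706, 0.001]
contact_force: [-0.3, 0.7, -1.1]
gripper_width: 0.186
grasp_force: 29.5
```

```bash
python3 - <<'E'
from h import *
o=get_obs()['eef_pos'];s=read_camera('scene');br=lambda H,S,V:(S<60)&(V>120)
print('rim',plane(s,221.75,351.4,.094))
c=proj(s,(o[0],o[1],o[2]-.029+.008)).astype(int);x,y=c;print(c,o)
e,sz=disc(s,(x-24,y-20,x+24,y+22),br,12);z=o[2]-.029
print(e,sz,plane(s,*e,z+.008))
br2=lambda H,S,V:(S<75)&(V>150)
go((.4533,.2667,.16))
E
```

```text
rim [0.45178033 0.26663821 0.094     ]
[224 283] [0.57862467 0.18972085 0.15124758]
[225.07130051 285.73817444] [25.70527458 33.78272247] [0.57314385 0.19112714 0.13024758]
shift mm [  76.8 -125.   -10. ] rot [-0.   0.  -0.2]
```

Emit:
arm_command:
  commands: [0.02,-0.03,-0.02,0,0,0,0.1,0.04,-0.06,-0.02,0,0,0,0.1,0.06,-0.09,-0.02,0,0,0,0.1,0.0775,-0.115,-0.02,0,0,0,0.1,0.0775,-0.125,-0.02,0,0,0,0.1,0.0775,-0.125,-0.01,0,0,0,0.1,0.0775,-0.125,-0.01,0,0,0,0.1,0.0775,-0.125,-0.01,0,0,0,0.1]

```text
t: 22.55
eef_pos: [0.4546, 0.2664, 0.1593]
tool_rot: [-0.0, 0.709, 0.705, -0.001]
contact_force: [-0.3, -0.4, -0.7]
gripper_width: 0.184
grasp_force: 29.6
```

Emit:
arm_command:
  commands: [0,0,0,0,0,0,0.1,0,0,0,0,0,0,0.1,0,0,0,0,0,0,0.1]

```text
t: 22.85
eef_pos: [0.4541, 0.2677, 0.1604]
tool_rot: [0.0, 0.709, 0.705, 0.0]
contact_force: [-0.2, 0.2, -1.0]
gripper_width: 0.184
grasp_force: 29.6
```

```bash
python3 - <<'E'
from h import *
go((.453,.2672,.128))
E
```

```text
shift mm [-0.5 -1.1 32.4] rot [ 0.  -0.  -0.3]
```

Emit:
arm_command:
  commands: [-0.0005,-0.001,0.01,0,0,0,0.1,-0.0005,-0.001,0.02,0,0,0,0.1,-0.0005,-0.001,0.028,0,0,0,0.1,-0.0005,-0.001,0.031,0,0,0,0.1,-0.0005,-0.001,0.031,0,0,0,0.1,-0.0005,-0.001,0.031,0,0,0,0.1]

```text
t: 23.45
eef_pos: [0.4527, 0.2676, 0.1293]
tool_rot: [-0.0, 0.709, 0.706, 0.0]
contact_force: [-0.4, 0.0, 0.3]
gripper_width: 0.184
grasp_force: 29.6
```

Emit:
arm_command:
  commands: [0,0,0.002,0,0,0,0.1,0,0,0.004,0,0,0,0.1,0,0,0.006,0,0,0,0.1,0,0,0.006,0,0,0,0.1]

```text
t: 23.85
eef_pos: [0.4525, 0.2673, 0.1231]
tool_rot: [-0.0, 0.709, 0.706, -0.0]
contact_force: [0.2, -0.2, 0.0]
gripper_width: 0.186
grasp_force: 29.6
```

The skirt is past the rim (edge at 91.6 mm) with no force, so it is going down over the chamber.

Emit:
arm_command:
  commands: [0,0,0.002,0,0,0,0.1,0,0,0.004,0,0,0,0.1,0,0,0.005,0,0,0,0.1,0,0,0.006,0,0,0,0.1,0,0,0.006,0,0,0,0.1]

```text
t: 24.35
eef_pos: [0.4529, 0.2677, 0.1177]
tool_rot: [0.0, 0.709, 0.706, 0.0]
contact_force: [0.2, -0.4, 3.2]
gripper_width: 0.182
grasp_force: 29.8
```

Seated at the expected 117.5 mm with 3–4 N contact. Releasing and backing off.

Emit:
arm_command:
  commands: [0,0,0,0,0,0,0.26,0,0,0,0,0,0,0.35,0,0,0,0,0,0,0.4,0,0,-0.02,0,0,0,0.4,0,0,-0.05,0,0,0,0.4,0,0,-0.1,0,0,0,0.4,-0.05,0,-0.1,0,0,0,0.4,-0.1,0,-0.1,0,0,0,0.4]

```text
t: 25.15
eef_pos: [0.4529, 0.168, 0.2189]
tool_rot: [0.001, 0.707, 0.707, 0.002]
contact_force: [1.7, -0.6, -0.3]
gripper_width: 0.403
grasp_force: 0.0
```

Emit:
arm_command:
  commands: [-0.05,0,0,0,0,0,0.4,-0.1,0,0,0,0,0,0.4,-0.15,0,0,0,0,0,0.4,-0.15,0,0,0,0,0,0.4,-0.15,0,0,0,0,0,0.4]

```text
t: 25.65
eef_pos: [0.4515, 0.0162, 0.2173]
tool_rot: [0.0, 0.71, 0.704, -0.0]
contact_force: [0.5, 0.4, 0.7]
gripper_width: 0.396
grasp_force: 0.0
```

```bash
python3 - <<'E'
from h import *
s=read_camera('scene');t=read_camera('top');dk=lambda H,S,V:(V<60)
for n,c in (('s',s),('t',t)):
    x,y=proj(c,(.453,.267,.123)).astype(int)
    e,sz,m=blob(c,(x-12,y-12,x+12,y+12),dk);print('lid knob',n,m.round(1),sz.round(1),plane(c,*m,.123).round(4))
br=lambda H,S,V:(S<70)&(V>120)
e,sz,m=blob(t,(155,285,218,350),br);print('saucer',e,sz,plane(t,*e,.013).round(4))
print(get_obs()['eef_pos'],get_obs()['contact_force'])
E
```

```text
lid knob s [219.6 342.8] [7.6 8.6] [0.4528 0.2658 0.123 ]Traceback (most recent call last):
  File "<stdin>", line 5, in <module>
  File "h.py", line 14, in blob
    q=max(cs,key=cv2.contourArea);hl=cv2.convexHull(q)
ValueError: max() iterable argument is empty
```

The lid knob is where a seated lid puts it (0.453, 0.266 at 123 mm). Handing in.

```bash
python3 -c "
from station import *
print(hand_in())"
```

```text
the job is handed in; nothing more can be done
None
```

I built the stack in order (cup on the saucer, chamber, press, lid), released every part, and handed the job in at about 26 s; each part came to rest at its expected height, but no verdict came back.

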